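# Hang the egg basket on the drip stand, raise it to the mark and clamp it

## Task

Let the eggs drain over the bowl: hang the wire egg basket by its bail on the hook of the drip stand and let go of it. Then take the stand's bracket and its cam lever together between the fingers, lightly enough that the lever stays open, lift the bracket until the top edge of its collar is level with the dark line on the post, and squeeze the lever fully shut there, not before, so that the cam clamps the post. Finish still squeezing lever and bracket, with the basket hanging quietly over the bowl; leave the bowl and the other things where they stand.

Things in the scene. Friction and masses are not known exactly. Their poses are not given: they have to be found in the camera images.
- stand: Drip stand, fixed to the worktop: wooden foot 260 x 140 x 18 mm with an upright round steel post, 14 mm thick, top at 346 mm. Origin on the post's axis at worktop height; the foot reaches from 45 mm behind it to 215 mm before it. Its -x axis points from the post towards the front of the foot, where the bowl stands; z up.
- carriage (a joint): Height of the sliding bracket above its lower stop in m, 0 to 0.115 (at 0 the arm's middle is 205 mm and the collar's top edge 223 mm over the worktop). It rests on the stop at the start and sinks back by its own weight when neither held nor clamped; lifting it takes about 2.5 N, 5 N with the basket.
- bracket (a joint): Swivel of the bracket about the post in rad, -0.35 to 0.35: 0 = the arm lies along the stand's -x axis, positive = hook end towards the stand's +y. Turns easily (0.06 N m) while the cam is open, so it yields sideways and centres itself between closing fingers.
- lever (a joint): Cam lever on the arm's left side (the stand's +y side), hinged about an upright pin beside the collar (19.7 mm before the post's axis, 11.4 mm to +y), in rad: 0 = shut, lying along the arm; up to 0.42 = open, its end standing off sideways. Stiff hinge, stays where left; needs about 9 N at its end to move, some 12 N for the last part. The cam begins to press the post below about 0.2 rad and, shut, bears bracket and basket, though they settle by some 5 mm if let go.
- collar_top (a point): Middle of the top edge of the bracket's collar (29 mm across, 36 mm high) on the post's axis. The edge to set to the line. The bracket's arm, 14 mm wide and 22 mm high, sticks out level from the collar's mid height (18 mm below this point) to 120 mm before the post's axis.
- mark: Dark line, 2.5 mm high, round the post, somewhere above the collar; origin at the middle of the line on the post's axis. Cannot move; the collar slides freely over it.
- hook_seat (a point): Lowest point of the hook's bend, on the upper side of its 6 mm bar, at the end of the bracket's arm 150 mm before the post's axis. The hook is open at the top: its tip, 22 mm farther out, stands up to 23 mm above this point; the end of the arm is 30 mm nearer the post and its top 16.5 mm above this point. The bail must lie across the arm and comes in level from beyond the tip, the basket's rim lower than the hook, then down.
- pad_face (a point): Middle of the rubber thumb pad (34 mm long, 22 mm high) on the arm's right side (-y side), 94.7 mm before the post's axis: where one finger goes. The arm is level with it. Bracket frame: -x along the arm to the hook.
- lever_tip (a point): Middle of the upright round end of the cam lever (13 mm thick, 22 mm high), 75 mm from the lever's pin, opposite the thumb pad: where the other finger goes. Lever and pad are about 33 mm wide together when shut, up to 62 mm when open.
- basket: Round wire egg basket with three eggs, 100 mm across, 48 mm high to the rim, 0.24 kg, with a fixed upright wire bail in its own y-z plane, 112 mm high overall. Origin at the centre of the underside.
- bail_top (a point): Upper middle of the bail, 112 mm above the basket's underside, where the bail's 4.4 mm wire is kinked upward by 8 mm over 20 mm: the hook goes under this kink.
- sleeve_left (a point): Middle of the grip sleeve (9 mm thick, 24 mm long, along the basket's y) on the bail's +y shoulder, 27 mm beside and 8 mm below the bail's top; grip it across the bail.
- sleeve_right (a point): Middle of the like sleeve on the bail's -y shoulder. Gripped here, fingers stay clear of the lever when the basket hangs on the hook.
- bowl: Small white bowl, 115 mm across, 51 mm high, loose on the stand's foot under the hook, its rim 69 mm over the worktop; its origin at the centre of its underside.
- egg_timer: Egg timer, 61 mm, 56 mm high; a bystander.
- salt_mill: Light wooden mill, 129 mm high; a bystander.
- pepper_mill: Dark wooden mill, 140 mm high; a bystander.
- honey_jar: Jar with black lid, 94 mm high; a bystander.
- matchbox: Matchbox lying flat, 16 mm high; a bystander.
- teaspoon: Teaspoon, 138 mm long; a bystander.
- tumbler: Drinking glass, 92 mm high; a bystander.
- thumb_pad: The rubber thumb pad itself, fixed to the arm; origin at its middle, 2.5 mm inside its face; x and y as the bracket's, so its -x axis gives the direction of the arm.
There are look-alikes about, which are no part of the job. Leave any pink look-alike of the basket alone.

How it is judged (in metres and radians):
On the way, in this order (a step that is already met when the one before it is completed fails the run):
1. the basket hangs by its bail on the hook, let go, the lever still open (distance between bail_top and hook_seat below 0.018 m and contact force between basket and bracket above 1 N and contact force between the fingers and basket below 0.05 N and contact force between basket and bowl below 0.05 N and angle between basket's own z axis and vertical below 0.35 rad and value of joint lever above 0.2 rad), for 0.3 s.
2. the bracket is held with its collar's top edge level with the line (within 6 mm), the lever still open, the basket on the hook (z of collar_top in the frame of mark between -0.006 and 0.006 m and value of joint lever above 0.13 rad and contact force between the fingers and bracket above 1 N and distance between bail_top and hook_seat below 0.025 m), for 0.2 s.
At the end, for the whole second after the job is handed in: Collar edge within 6 mm of the line; lever shut (below 0.05 rad), its cam pressing the post; a finger presses the lever and another the thumb pad (over 3 N each); the basket hangs freely on the hook, hardly swinging (under 0.1 m/s), its middle over the bowl (z of collar_top in the frame of mark between -0.006 and 0.006 m and value of joint lever below 0.05 rad and contact force between lever and stand above 5 N and contact force between the fingers and lever above 3 N and contact force between the fingers and thumb_pad above 3 N and horizontal distance between basket and bowl below 0.057 m and linear speed of basket below 0.1 m/s and distance between bail_top and hook_seat below 0.018 m and contact force between basket and bracket above 1 N and contact force between the fingers and basket below 0.05 N and contact force between basket and bowl below 0.05 N and angle between basket's own z axis and vertical below 0.35 rad); the arm keeps its last pose, push and grip.
It fails at once if the lever is shut (below 0.08 rad) while the collar's edge is more than 12 mm from the line (value of joint lever below 0.08 rad and not (z of collar_top in the frame of mark between -0.012 and 0.012 m)).
It fails at once if the basket is tipped over by more than 50 degrees (angle between basket's own z axis and vertical above 0.87 rad).
It fails at once if the bowl or a bystander is moved by more than 30 mm (distance of any of bowl, egg_timer, salt_mill, pepper_mill, honey_jar, matchbox, teaspoon, tumbler from where it was at the start of the episode above 0.03 m).
It also fails if it takes over 58 s, if anything falls off the work surface, if the arm or the gripper's body presses on something with over 40 N, if the wrist force passes 120 N, or if a joint passes its speed limit or range.

## Robot

A 7-joint arm with a two-finger parallel gripper is mounted at the origin on a cart in front of the work surface, level with it; the furniture and walls round the work are solid. World frame = base frame: x ahead of the robot, y to its left, z up, the work surface at z = 0. Lengths are in m, angles in degrees, forces in N, time in s.
With the tool pointing down it reaches from about 0.425 to 0.875 m from the base axis. Payload 4.7 kg.
Tool frame: the origin (TCP) lies between the finger pads; the fingertips stand env.finger_overhang ahead of it and the grasp point (between the pads) lies 5 mm behind it (env.finger_overhang is the distance from the TCP to the fingertips, in m); z points along the fingers, y is the line along which they close (so a half turn about z gives the same grasp; the last joint's range is limited). The gripper opens to 87 mm and grips with 3 to 60 N. Pads are 19 mm wide; open, the fingers measure 117 mm over their backs; the gripper's body (75 mm by 190 mm) begins 51 mm behind the grasp point.
Start: joints at [-67.603, 18.392, -4.016, 83.108, 1.295, 78.541, -3.26], TCP at [0.239, 0.604, 0.237] pointing down, gripper open.
Joint ranges: [-163.93, 163.93], [-17.29, 119.83], [-79.2, 71.16], [3.27, 140.29], [-89.18, 269.18], [5.43, 117.66], [-154.24, 154.24]. Speed limits (degrees/s): [147.25, 147.25, 180, 180, 180, 180, 180].

## Interface

Orientations are given as [roll, pitch, yaw] about the fixed x, y, z axes, in that order (R = Rz(yaw) Ry(pitch) Rx(roll)).
In Python, from cell import telemetry, eyes, env, models gives the robot as it stands. The module is installed in compiled form; this text tells all that it offers.
- The arm moves only by the tool drive_tool, never from a script. Its arguments are lists of equal length, an entry for each row: "angular": the turn, a rotation vector about the tool's x, y, z in rad, a list of three; "delta_pos": the shift along the tool's x, y, z in cm, a list of three; "gripper": the finger opening in cm, from 0 to 8.7. A call has 1 to 20 rows; each row shifts and turns the commanded pose from where the row before left it, along the tool's axes as they then stand; what a row does not reach is not made up. A row lasts 1/10 s, in which the tool goes at most 50 mm and 8.59 degrees, less where a joint would pass 70% of its speed; a pose out of reach is approached as far as the arm can. A call with a gripper value outside its range is refused whole. The fingers move at their own pace and stop on an object; "squeeze" is the grip in N (left out, the last holds). Time passes only in rows, so rows that do not move let the fingers close. It gives the time, the measured TCP pose, the force, the opening and the grip force at its end, in the units of the state.
- telemetry.get_obs(): the state, without advancing time (a new reading comes with each control period).
- eyes.read_camera(name): name is "scene" or "top" or "wrist"; returns a dict with "pixels" (384x512x3 uint8, red, green, blue), "mtx" (3x3 intrinsics, pixels), "D" ([k1, k2, p1, p2, k3] as OpenCV has them; the pictures are not rectified), "origin" and "orientation" of the camera in the world. Camera axes: x right, y down, z forward; pixel columns grow to the right and rows downward; lengths in m; the calibration is good to about 2 mm. A picture is of the moment at which its call begins. There is no depth.
- env.sign_off(): hands the job in; it is judged then, once.
Trained networks look in a picture, given as the dict that the camera call returned (one of the last four; its "shot" number tells which), for a name from the list of things; names that differ only in an ending like _2 or _b are one class to them, and where a whole thing is asked for, a point or a joint stands for the part that bears it (a point fixed in the world has none). Each returns a list of dicts, best first, with "p" (0 to 1); they miss things now and then, are a little off and sometimes report something else, mostly with a low value. They report only what shows in the picture. A call takes as long as a camera call. They do not tell look-alikes from the thing itself.
- models.search_frame(picture, target): "centre" ([column, row] in pixels, amid what is visible of it).
- models.cut_out(picture, target): "pixels" (384x512 bool, what is visible of it) and "centre" ([column, row] in pixels, amid what is visible of it).
The state is a dict: "time_s": time; "qpos": joint angles; "joint_velocities": joint speeds; "effort": joint torques, N m; "tool_pos": TCP position; "tool_rot": TCP orientation; "force": force on the tool from outside, world axes, zero at the start; "wrist_torque": the same for the moment, N m; "grip_width": finger opening in m; "grasp_force": force on a finger pad.
Only numpy, scipy, OpenCV 4.12 (cv2) and the standard library are available. Lean on these libraries where they do the work, as an engineer would, in place of code of your own. Each camera call takes 0.05 s, during which the arm holds its last target. There are 200 camera calls.

## Working session

There is one attempt and no reset: what is moved stays moved. The work goes in short steps, Python scripts to look and compute and a tool call to move; the robot and the scene stay as the last step left them, time stands still between calls to the robot, and variables do not carry over. Pictures are saved under pics/ and viewed, at most 10 in all, crops included, and the job is handed in when it is done.

Besides the shell and the picture viewer there is one more tool, called after ">>>" by a JSON object that holds its "fn" and its "kwargs", one argument or row to a line. drive_tool: Moves the arm, as the interface text tells. Its arguments: {"type":"object","properties":{"angular":{"type":"array","items":{"type":"array","items":{"type":"number"}}},"delta_pos":{"type":"array","items":{"type":"array","items":{"type":"number"}}},"gripper":{"type":"array","items":{"type":"number"}},"squeeze":{"type":"number"}},"required":["angular","delta_pos","gripper"]}

```bash
mkdir -p pics; cat > h.py <<'E'
import numpy as np, cv2
from cell import telemetry, eyes, env, models
from scipy.spatial.transform import Rotation as Ro
def cam(n):
    return eyes.read_camera(n)
def Rm(o):
    o=np.array(o,float)
    if o.shape==(3,3): return o
    if o.shape==(4,): return Ro.from_quat(o).as_matrix()
    return Ro.from_euler('xyz',o,degrees=True).as_matrix()
def ray(p,px):
    u=cv2.undistortPoints(np.array([[px]],float),np.array(p['mtx'],float),np.array(p['D'],float))[0,0]
    d=Rm(p['orientation'])@np.array([u[0],u[1],1]); return np.array(p['origin'],float),d/np.linalg.norm(d)
def atz(p,px,z):
    o,d=ray(p,px); return o+d*(z-o[2])/d[2]
def tri(rs):
    A=np.zeros((3,3));b=np.zeros(3)
    for o,d in rs:
        P=np.eye(3)-np.outer(d,d);A+=P;b+=P@o
    x=np.linalg.solve(A,b); return x,[float(np.linalg.norm((np.eye(3)-np.outer(d,d))@(x-o))) for o,d in rs]
def proj(p,X):
    R=Rm(p['orientation']);t=-R.T@np.array(p['origin'],float)
    return cv2.projectPoints(np.array([X],float),cv2.Rodrigues(R.T)[0],t,np.array(p['mtx'],float),np.array(p['D'],float))[0][0,0]
def save(p,n,crop=None,s=1):
    im=p['pixels'][:,:,::-1]
    if crop: im=im[crop[1]:crop[3],crop[0]:crop[2]]
    cv2.imwrite('pics/'+n+'.png',cv2.resize(im,None,fx=s,fy=s,interpolation=cv2.INTER_CUBIC))
E
python3 - <<'E'
from h import *
np.set_printoptions(precision=3,suppress=True)
print(telemetry.get_obs(), env.finger_overhang)
S=cam('scene');T=cam('top')
ims=np.vstack([S['pixels'],T['pixels']])[:,:,::-1]
cv2.imwrite('pics/a.png',cv2.resize(np.hstack([S['pixels'],T['pixels']])[:,:,::-1],(800,300)))
for n in ('S','T'):
    p=eval(n);save(p,n,s=1.5);print(n,p['origin'],p['orientation'],p['mtx'])
    for t in ['basket','bail_top','sleeve_left','sleeve_right','hook_seat','pad_face','lever_tip','collar_top','mark','bowl','stand']:
        print(n,t,[(np.round(r['centre']).tolist(),round(r['p'],2)) for r in models.search_frame(p,t)][:4])
E
```

```text
{'time_s': 0.0, 'qpos': array([-67.603,  18.439,  -4.016,  83.176,   1.296,  78.538,  -3.259]), 'joint_velocities': array([ 0.011,  0.05 ,  0.053,  0.128, -0.017, -0.046,  0.066]), 'effort': array([  0.   , -49.129,  -0.404, -31.253,  -0.064,   0.044,   0.   ]), 'tool_pos': array([0.239, 0.604, 0.235]), 'tool_rot': array([-179.892,    0.006,  158.414]), 'force': array([-0.174,  0.062, -0.861]), 'wrist_torque': array([ 0.011, -0.015, -0.04 ]), 'grasp_force': 0.0, 'grip_width': 0.08706055513497421} 0.014
S [-0.56  -0.923  0.946] [-121.368    0.346  -59.862] [[391.117   0.    251.5  ]
 [  0.    391.117 196.44 ]
 [  0.      0.      1.   ]]
S basket [([231.0, 234.0], 0.92), ([203.0, 268.0], 0.92), ([344.0, 289.0], 0.92)]
S bail_top [([344.0, 283.0], 0.96), ([231.0, 238.0], 0.79), ([205.0, 266.0], 0.65)]
S sleeve_left [([342.0, 283.0], 0.87), ([234.0, 235.0], 0.72), ([174.0, 165.0], 0.67), ([207.0, 266.0], 0.6)]
S sleeve_right [([234.0, 235.0], 0.75), ([344.0, 285.0], 0.72), ([203.0, 268.0], 0.63), ([174.0, 169.0], 0.34)]
S hook_seat [([173.0, 167.0], 0.8)]
S pad_face [([174.0, 167.0], 0.4
[... 387 characters left out ...]
.436 188.404]
 [  0.      0.      1.   ]]
T basket [([241.0, 218.0], 0.83), ([245.0, 277.0], 0.82), ([377.0, 235.0], 0.79), ([144.0, 188.0], 0.24)]
T bail_top [([243.0, 278.0], 0.77), ([376.0, 231.0], 0.74), ([235.0, 217.0], 0.66), ([116.0, 184.0], 0.29)]
T sleeve_left [([245.0, 277.0], 0.89), ([238.0, 215.0], 0.62), ([379.0, 228.0], 0.6)]
T sleeve_right [([238.0, 217.0], 0.97), ([376.0, 228.0], 0.63), ([245.0, 278.0], 0.56)]
T hook_seat [([129.0, 181.0], 0.84)]
T pad_face [([130.0, 181.0], 0.71)]
T lever_tip []
T collar_top [([129.0, 181.0], 0.64)]
T mark [([201.0, 155.0], 0.46)]
T bowl [([133.0, 220.0], 0.94), ([128.0, 180.0], 0.68), ([210.0, 178.0], 0.56)]
T stand [([143.0, 188.0], 0.93)]
```

View pics/S.png

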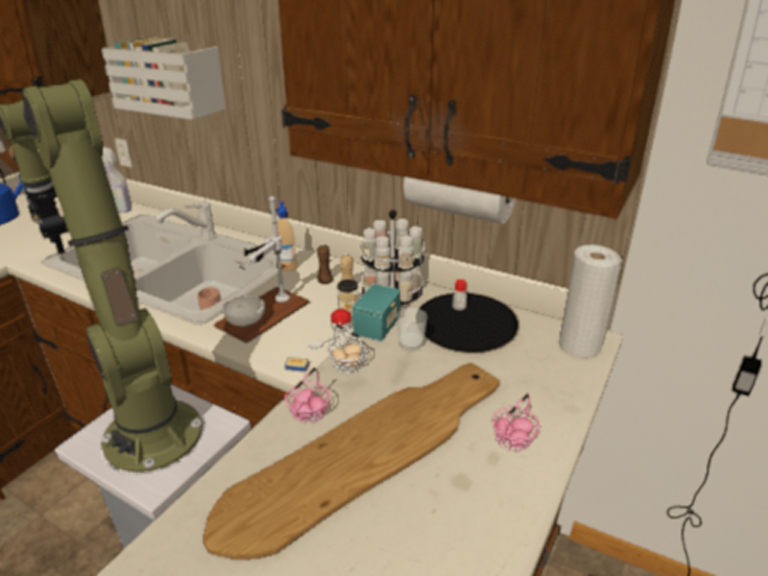

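View pics/T.png

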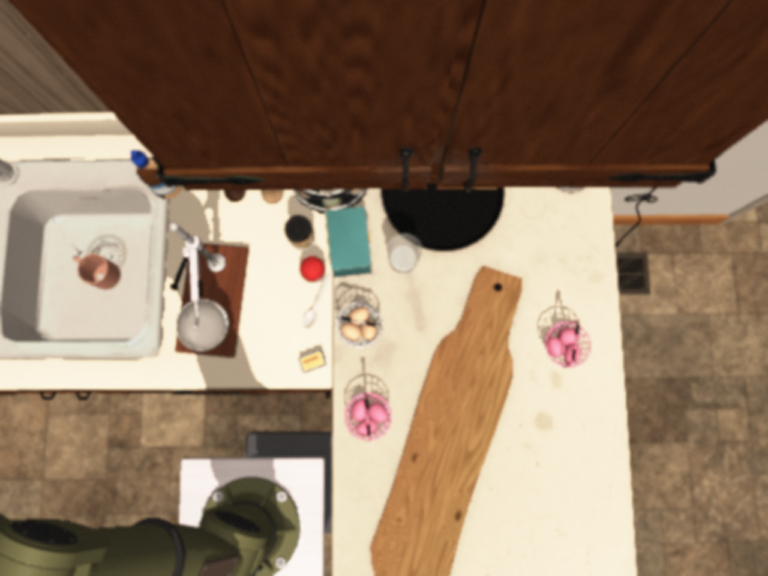

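The basket with brown eggs (top 239,217 / scene 231,234) is the one meant. The two pink ones (top 245,277 and 377,235) are look-alikes. The stand shows at scene (182,202), with its lever and arm pointing to the lower left. I'll confirm with an enlarged crop and triangulate both.

```bash
python3 - <<'E'
from h import *
np.set_printoptions(precision=3,suppress=True)
S=cam('scene');T=cam('top')
def c(p,b,s): 
    return cv2.resize(p['pixels'][b[1]:b[3],b[0]:b[2],::-1],(400,300),interpolation=cv2.INTER_CUBIC)
m=np.vstack([np.hstack([c(S,(191,199,271,259),5),c(T,(200,170,280,230),5)]),np.hstack([c(S,(140,125,220,185),5),c(T,(100,135,180,195),5)])])
cv2.imwrite('pics/crop.png',m)
print('basket z.03',atz(S,(232,235),.03),atz(T,(240,216.5),.03),tri([ray(S,(232,236)),ray(T,(240,216))]))
# foot / post: post base in scene, post top
print('posttop',atz(S,(182,131.5),.346),'postbase',atz(S,(187.5,198),.018))
for k in [(123,235),(158,237),(164,163)]: print('foot',atz(T,k,.018))
print('bowl rim',atz(T,(135,216),.069))
E
```

```text
basket z.03 [ 0.451 -0.242  0.03 ] [ 0.442 -0.242  0.03 ] (array([ 0.445, -0.244,  0.03 ]), [0.0017624688346080685, 0.0017624688346080197])
posttop [0.591 0.079 0.346] postbase [0.599 0.093 0.018]
foot [0.383 0.157 0.018]
foot [0.375 0.037 0.018]
foot [0.633 0.023 0.018]
bowl rim [0.442 0.104 0.069]
```

View pics/crop.png

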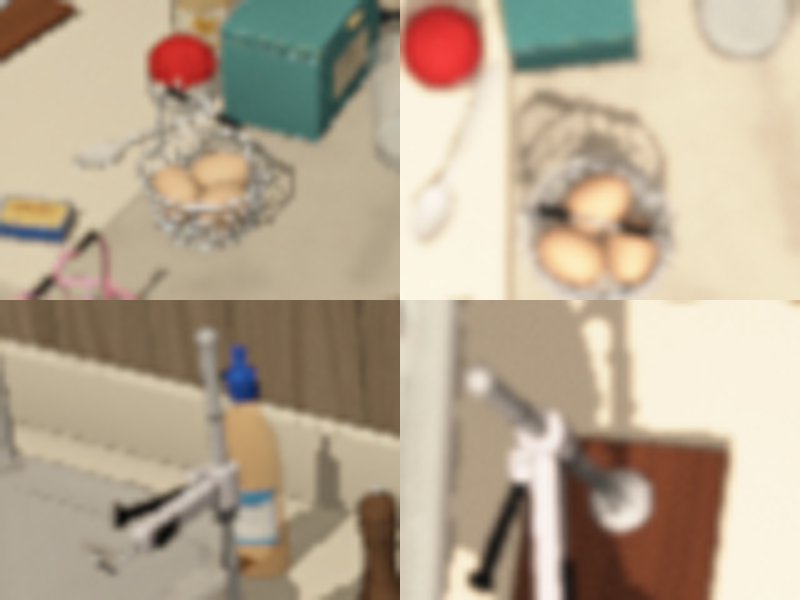

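The crops confirm the brown-egg basket, with its black sleeves at top (230.6,212.6)/(246.4,215.6) and scene (226,217.4)/(237.4,223). The stand's bracket carries its lever on the +y side. I'll move now, turning the tool to yaw 90 and going high past the stand.

>>> {"fn": "drive_tool", "kwargs": {
  "angular": [
    [0,0,0.149],
    [0,0,0.149],
    [0,0,0.149],
    [0,0,0.149],
    [0,0,0.149],
    [0,0,0.149],
    [0,0,0.149],
    [0,0,0.149],
    [0,0,0],
    [0,0,0],
    [0,0,0],
    [0,0,0],
    [0,0,0],
    [0,0,0],
    [0,0,0],
    [0,0,0],
    [0,0,0],
    [0,0,0],
    [0,0,0],
    [0,0,0]
  ],
  "delta_pos": [
    [0,0,-2.2],
    [0,0,-2.2],
    [0,0,-2.2],
    [0,0,-2.2],
    [0,0,-2.2],
    [0,0,-2.2],
    [0,0,-2.2],
    [0,0,-2.2],
    [-3.5,1.9,0],
    [-3.5,1.9,0],
    [-3.5,1.9,0],
    [-3.5,1.9,0],
    [-3.5,1.9,0],
    [-3.5,1.9,0],
    [-3.5,1.9,0],
    [-3.5,1.9,0],
    [-3.5,1.9,0],
    [-3.5,1.9,0],
    [0,0,0],
    [0,0,0]
  ],
  "gripper": [8.7,8.7,8.7,8.7,8.7,8.7,8.7,8.7,8.7,8.7,8.7,8.7,8.7,8.7,8.7,8.7,8.7,8.7,8.7,8.7]
}}

```text
time_s: 3.3
tool_pos: [0.4302, 0.2541, 0.4129]
tool_rot: [180.0, -0.1, 90.0]
force: [-0.5, 0.5, 0.6]
grip_width: 0.0866
grasp_force: 0.0
```

```bash
python3 - <<'E'
from h import *
np.set_printoptions(precision=3,suppress=True)
W=cam('wrist');S=cam('scene');T=cam('top')
save(W,'w1',s=1.5)
o=telemetry.get_obs();print(o['tool_pos'],o['tool_rot'],o['qpos'],W['origin'],W['orientation'])
for n,p in (('W',W),('S',S)):
  for t in ['hook_seat','pad_face','lever_tip','collar_top','mark','bowl']:
    print(n,t,[(np.round(r['centre']).tolist(),round(r['p'],2)) for r in models.search_frame(p,t)][:3])
# sleeves
L=tri([ray(S,(226,217.4)),ray(T,(230.6,212.6))]);R=tri([ray(S,(237.4,223)),ray(T,(246.4,215.6))])
print('sleeves',L,R)
for px,n in (((145.3-2.3+0,0),''),): pass
# post top from crops: scene crop (205,337), top crop (478,380)
print('posttop',tri([ray(S,(140+205/5,125+37/5)),ray(T,(100+78/5,135+80/5))]))
print('leverend',tri([ray(S,(140+122/5,125+215/5)),ray(T,(100+82/5,135+280/5))]))
E
```

```text
[0.429 0.256 0.412] [-179.982   -0.011   90.278] [-54.171  -2.222  19.627  86.466   0.731  95.636 -34.208] [0.429 0.338 0.561] [162.225  -0.036   0.069]
W hook_seat [([316.0, 262.0], 0.56)]
W pad_face [([316.0, 258.0], 0.56), ([310.0, 259.0], 0.4)]
W lever_tip [([315.0, 259.0], 0.51)]
W collar_top [([313.0, 258.0], 0.59)]
W mark [([233.0, 311.0], 0.31)]
W bowl [([264.0, 225.0], 0.96)]
S hook_seat [([172.0, 167.0], 0.47)]
S pad_face [([176.0, 164.0], 0.61), ([274.0, 217.0], 0.6)]
S lever_tip [([166.0, 166.0], 0.41)]
S collar_top [([177.0, 167.0], 0.82)]
S mark []
S bowl [([162.0, 205.0], 0.59), ([234.0, 195.0], 0.28)]
sleeves (array([ 0.448, -0.217,  0.106]), [0.0026712132063652677, 0.002671213206365251]) (array([ 0.439, -0.27 ,  0.104]), [0.005355740415006757, 0.005355740415006622])
posttop (array([0.592, 0.089, 0.34 ]), [0.002515147420071413, 0.0025151474200714803])
leverend (array([0.504, 0.124, 0.206]), [0.0033128269062155428, 0.0033128269062153884])
```

View pics/w1.png

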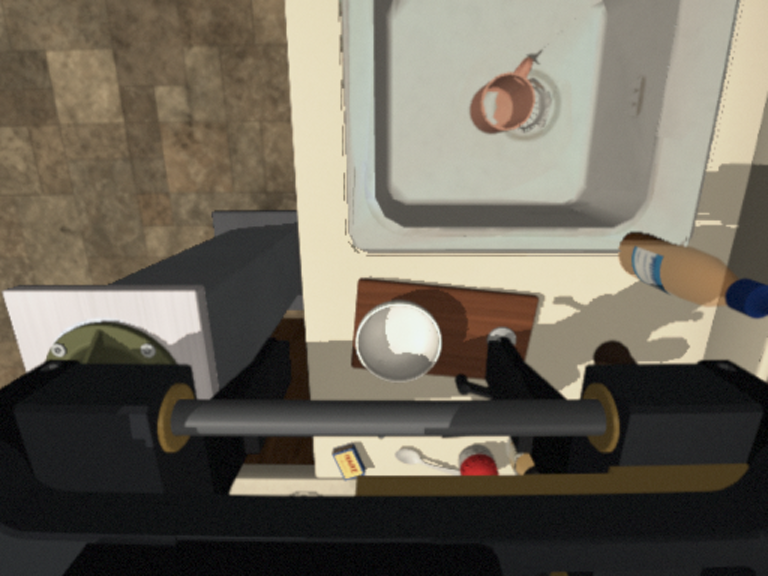

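The wrist camera sits 82 mm along tool +x from the tool axis. Here the gripper bar hides the stand; only the bowl (266,228), the foot and the lever end (315,258) show. I'll go past the stand and look back.

>>> {"fn": "drive_tool", "kwargs": {
  "angular": [
    [0,0,0],
    [0,0,0],
    [0,0,0],
    [0,0,0],
    [0,0,0],
    [0,0,0],
    [0,0,0],
    [0,0,0],
    [0,0,0],
    [0,0,0]
  ],
  "delta_pos": [
    [-4,0.5,0],
    [-4,0.5,0],
    [-4,0.5,0],
    [-4,0.5,0],
    [-4,0.5,0],
    [-4,0.5,0],
    [-4,0.5,0],
    [-4,0.5,0],
    [0,0,0],
    [0,0,0]
  ],
  "gripper": [5,5,5,5,5,5,5,5,5,5]
}}

```text
time_s: 5.05
tool_pos: [0.4704, -0.0659, 0.4127]
tool_rot: [180.0, -0.1, 90.0]
force: [-0.1, 0.7, -0.7]
grip_width: 0.0503
grasp_force: 0.0
```

```bash
python3 - <<'E'
from h import *
np.set_printoptions(precision=3,suppress=True)
W=cam('wrist')
save(W,'w2',s=1.5)
o=telemetry.get_obs();print(o['tool_pos'],o['tool_rot'],W['origin'],W['orientation'])
for t in ['hook_seat','pad_face','lever_tip','collar_top','mark','bowl']:
    print(t,[(np.round(r['centre'],1).tolist(),round(r['p'],2)) for r in models.search_frame(W,t)][:3])
import pickle;pickle.dump(W,open('w2.pkl','wb'))
E
```

```text
[ 0.47  -0.064  0.413] [180.     -0.046  90.138] [0.47  0.019 0.561] [162.207  -0.046   0.056]
hook_seat [([243.3, 237.3], 0.67), ([315.4, 47.6], 0.59)]
pad_face [([315.8, 46.4], 0.8), ([306.6, 15.3], 0.33)]
lever_tip [([310.8, 20.8], 0.71)]
collar_top [([310.3, 44.0], 0.91), ([244.9, 235.4], 0.75), ([303.7, 299.6], 0.45)]
mark []
bowl [([242.3, 46.9], 0.87), ([315.4, 47.6], 0.7), ([416.3, 137.2], 0.54)]
```

View pics/w2.png

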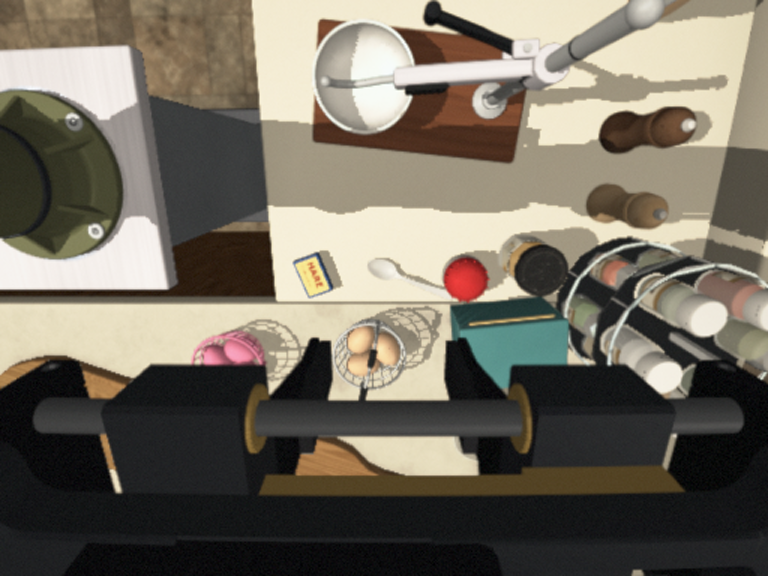

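The wrist view shows the post top at (430,8), collar (365,43), arm end (265,50), hook tip (217,54), lever end (288,9) and bowl centre (243,50). The basket's +y sleeve is at (248,237) and the -y one at (241,263). Next: exact positions and an enlarged look at the post for the line.

```bash
python3 - <<'E'
from h import *
import pickle
np.set_printoptions(precision=3,suppress=True)
W=pickle.load(open('w2.pkl','rb'))
for n,px,z in [('hooktip',(216.7,53.5),.2225),('armend',(265.5,50.5),.216),('levertip',(288,9),.216),('posttop',(430,7.5),.346),('collartop',(365.5,42.5),.223),('postbase',(327,65),.025),('bowlrim',(243.5,51),.069),('sleeveL',(248,237),.106),('sleeveR',(241,263),.106)]:
    print(n,atz(W,px,z))
S=cam('scene')
a=cv2.resize(W['pixels'][0:80,330:440,::-1],(660,480),interpolation=cv2.INTER_CUBIC)
b=cv2.resize(S['pixels'][125:205,170:193,::-1],(138,480),interpolation=cv2.INTER_CUBIC)
cv2.imwrite('pics/c2.png',np.hstack([a,b]))
E
```

```text
hooktip [0.423 0.076 0.223]
armend [0.478 0.081 0.216]
levertip [0.503 0.123 0.216]
posttop [0.59  0.086 0.346]
collartop [0.59  0.088 0.223]
postbase [0.594 0.091 0.025]
bowlrim [0.445 0.106 0.069]
sleeveL [ 0.451 -0.213  0.106]
sleeveR [ 0.437 -0.268  0.106]
```

View pics/c2.png

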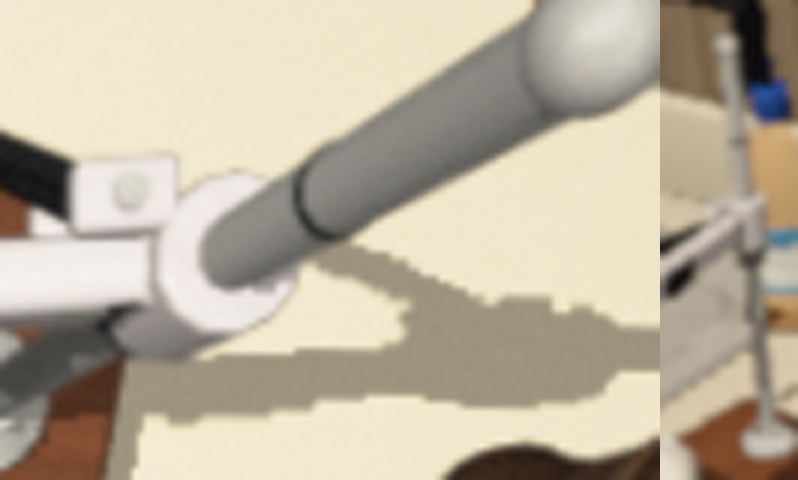

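The dark line shows at wrist pixel (385,33) and scene pixel (183,149). Computing its height, checked against the post top and collar.

```bash
python3 - <<'E'
from h import *
import pickle
from scipy.optimize import minimize_scalar
np.set_printoptions(precision=4,suppress=True)
W=pickle.load(open('w2.pkl','rb'));S=cam('scene')
A=np.array([.591,.087])
def zon(p,px):
    r=minimize_scalar(lambda z:np.sum((proj(p,[A[0],A[1],z])-px)**2),bounds=(0,.5),method='bounded');return r.x,r.fun**.5
for n,p,px in [('mark W',W,(385,32.7)),('collar W',W,(368.3,42)),('top W',W,(430,7.5)),('mark S',S,(182.7,148.7)),('top S',S,(181,131.5)),('collar S',S,(184.8,157.9))]:
    print(n,zon(p,np.array(px)))
m=cv2.cvtColor(S['pixels'],cv2.COLOR_RGB2GRAY)[128:172,176:192]; print(m)
for z in (.223,.25,.26,.27,.28,.346):print(z,proj(S,[*A,z]))
E
```

```text
mark W (np.float64(0.2716205838228688), np.float64(0.2656883197133182))
collar W (np.float64(0.23042708727163902), np.float64(0.5131897170182175))
top W (np.float64(0.3435821526589791), np.float64(0.12175316311208029))
mark S (np.float64(0.2671164355057759), np.float64(0.47222923031638875))
top S (np.float64(0.344334385867781), np.float64(0.5358135004096809))
collar S (np.float64(0.2237387778313639), np.float64(1.6129980634984231))
[[102 105 110 113 110  82  38  12  12  14  15  48  90 107 109 110]
 [100 104 110 116 112  85  41  12  13  14  17  48  90 104 108 110]
 [101 102 110 120 128 110  69  27  11  14  14  48  92 106 108 110]
 [102 101 114 140 165 159 113  49  12  14  16  49  92 106 108 110]
 [102 101 117 151 179 175 131  60  12  12  16  48  93 107 107 109]
 [104 101 111 135 160 160 120  57  16  15  15  45  88 104 106 109]
 [105 102 106 119 141 143 109  55  17  12  11  34  71  95 105 109]
 [105 102 105 119 143 148 117  63  23  12  10  22  54  91 104 110]
 [107 102 104 120 147 153 123  68  23  14  14  16  53  91 104 108]
 [109 102 103 119 147 156 129  78  31  12  15  18  49  88 101
[... 1736 characters left out ...]
37 136 128]
 [177 198 195 173 147 129 116 115 147 156 144 126 120 116 112 111]
 [194 188 166 140 125 120 112 112 148 155 140 125 124 120 117 123]
 [177 153 132 123 126 130 117 107 128 129 110 116 148 154 153 157]
 [137 126 121 126 145 157 137 101  85  83  83 130 176 186 184 183]
 [111 121 133 148 165 169 144 102  69  65  92 146 182 191 189 188]
 [113 138 158 169 175 173 154 126  92  84 125 175 192 193 190 189]
 [133 161 172 174 174 174 171 160 128 109 141 186 199 200 197 195]
 [150 169 173 173 172 172 173 167 135 112 135 179 196 199 197 194]]
0.223 [183.2119 158.2233]
0.25 [182.6133 152.454 ]
0.26 [182.3899 150.2936]
0.27 [182.1654 148.1204]
0.28 [181.94   145.9341]
0.346 [180.4283 131.1746]
```

The mark comes out at z≈0.272, so the lift is about 49 mm. The post is at (0.5905,0.0875) and the arm's yaw is about +3.6°, which puts hook_seat near (0.441,0.078,0.1995). The bail must start beyond the hook tip, at x≈0.395, so I'll test on the way whether the arm reaches that radius.

>>> {"fn": "drive_tool", "kwargs": {
  "angular": [
    [0,0,0],
    [0,0,0],
    [0,0,0],
    [0,0,0],
    [0,0,0],
    [0,0,0],
    [0,0,0],
    [0,0,0]
  ],
  "delta_pos": [
    [0,-1.4,3],
    [0,-1.4,3],
    [0,-1.4,3],
    [0,-1.4,3],
    [0,-1.4,3],
    [0,-1.4,3],
    [0,0,0],
    [0,0,0]
  ],
  "gripper": [5,5,5,5,5,5,5,5]
}}

```text
time_s: 6.3
tool_pos: [0.387, -0.0657, 0.2333]
tool_rot: [179.9, 0.0, 90.1]
force: [0.6, 0.2, 0.3]
grip_width: 0.0497
grasp_force: 0.0
```

```bash
python3 - <<'E'
from h import *
np.set_printoptions(precision=3,suppress=True)
o=telemetry.get_obs();print(o['tool_pos'],o['tool_rot'],o['qpos'])
E
```

```text
[ 0.387 -0.066  0.233] [179.947   0.011  90.057] [-26.252 -16.849  26.671 117.379   7.661  77.818  -2.139]
```

Reachable: J2 is at -16.8°, just inside its range. Now to the basket's -y sleeve at (0.438,-0.267,0.104), bail yaw about -12°.

>>> {"fn": "drive_tool", "kwargs": {
  "angular": [
    [0,0,0],
    [0,0,0],
    [0,0,0],
    [0,0,0],
    [0,0,0],
    [0,0,0],
    [0,0,0.105],
    [0,0,0.105],
    [0,0,0],
    [0,0,0],
    [0,0,0],
    [0,0,0],
    [0,0,0],
    [0,0,0],
    [0,0,0]
  ],
  "delta_pos": [
    [-3.35,0.85,0],
    [-3.35,0.85,0],
    [-3.35,0.85,0],
    [-3.35,0.85,0],
    [-3.35,0.85,0],
    [-3.35,0.85,0],
    [0,0,0],
    [0,0,0],
    [0,0,2.6],
    [0,0,2.6],
    [0,0,2.6],
    [0,0,2.6],
    [0,0,2.6],
    [0,0,0.3],
    [0,0,0]
  ],
  "gripper": [6,6,6,6,6,6,6,6,6,6,6,6,6,6,6]
}}

```text
time_s: 7.8
tool_pos: [0.4397, -0.2665, 0.1009]
tool_rot: [179.9, 0.1, 78.2]
force: [0.9, 0.2, 1.0]
grip_width: 0.0602
grasp_force: 0.0
```

```bash
python3 - <<'E'
from h import *
np.set_printoptions(precision=3,suppress=True)
W=cam('wrist');S=cam('scene')
cv2.imwrite('pics/g.png',np.hstack([cv2.resize(W['pixels'][150:384,130:390,::-1],(500,450)),cv2.resize(S['pixels'][190:260,205:255,::-1],(300,450))]))
o=telemetry.get_obs();print(o['tool_pos'],o['tool_rot'],o['force'])
print('predicted sleeve px',proj(W,[.438,-.267,.104]),proj(W,[.449,-.215,.104]))
E
```

```text
[ 0.44  -0.267  0.102] [179.804   0.058  78.134] [ 0.264 -1.566  0.121]
predicted sleeve px [256.793 254.152] [256.931 167.993]
```

View pics/g.png

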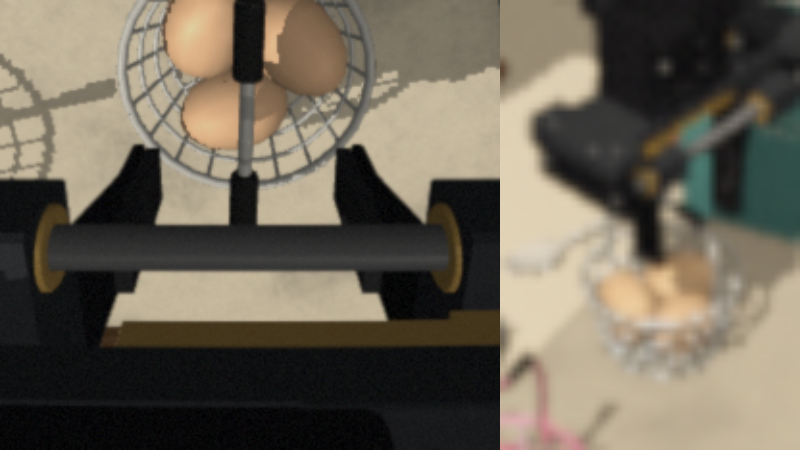

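The fingers straddle the bail evenly, and the far sleeve at (259,171) lies within 3 px of prediction. Grip and lift.

>>> {"fn": "drive_tool", "kwargs": {
  "angular": [
    [0,0,0],
    [0,0,0],
    [0,0,0],
    [0,0,0],
    [0,0,0],
    [0,0,0],
    [0,0,0],
    [0,0,0],
    [0,0,0],
    [0,0,0],
    [0,0,0],
    [0,0,0],
    [0,0,0],
    [0,0,0]
  ],
  "delta_pos": [
    [0,0,0.2],
    [0,0,0],
    [0,0,0],
    [0,0,0],
    [0,0,0],
    [0,0,0],
    [0,0,-1],
    [0,0,-2],
    [0,0,-2],
    [0,0,-2],
    [0,0,-2],
    [0,0,-2],
    [0,0,-1],
    [0,0,0]
  ],
  "gripper": [0,0,0,0,0,0,0,0,0,0,0,0,0,0],
  "squeeze": 35
}}

```text
time_s: 9.3
tool_pos: [0.4386, -0.2666, 0.2188]
tool_rot: [179.8, -0.0, 78.1]
force: [0.3, -0.5, -2.5]
grip_width: 0.0075
grasp_force: 35.0
```

```bash
python3 - <<'E'
from h import *
np.set_printoptions(precision=3,suppress=True)
o=telemetry.get_obs();print(o['tool_pos'],o['tool_rot'],o['force'],o['wrist_torque'],o['grip_width'],o['qpos'])
W=cam('wrist');T=cam('top')
cv2.imwrite('pics/g2.png',cv2.resize(W['pixels'][100:300,130:390,::-1],(780,600)))
for n,p in (('W',W),('T',T)):
  for t in ['sleeve_left','bail_top','basket']:
    print(n,t,[(np.round(r['centre'],1).tolist(),round(r['p'],2)) for r in models.search_frame(p,t)][:3])
tp=o['tool_pos'];a=np.radians(o['tool_rot'][2]);ax=np.array([np.cos(a),np.sin(a),0])
print(proj(W,tp+ax*.054+[0,0,.005]),proj(W,tp+ax*.027+[0,0,.013]))
E
```

```text
[ 0.439 -0.267  0.219] [179.848  -0.012  78.082] [ 0.315 -0.516 -2.457] [-0.203  0.005  0.035] 0.007539875444556188 [-19.446   1.47   49.129 105.319  -1.218  73.581  18.098]
W sleeve_left [([111.7, 204.3], 0.93), ([255.5, 174.8], 0.73)]
W bail_top [([107.1, 204.7], 0.77), ([256.8, 177.6], 0.69)]
W basket [([109.4, 202.5], 0.63)]
T sleeve_left [([380.1, 227.8], 0.96), ([243.8, 279.1], 0.58)]
T bail_top [([244.1, 274.3], 0.92), ([377.6, 230.6], 0.7), ([120.2, 181.0], 0.61)]
T basket [([243.4, 274.0], 0.84), ([377.7, 230.8], 0.77), ([127.7, 178.7], 0.31)]
[259.546 165.697] [259.52  218.152]
```

View pics/g2.png

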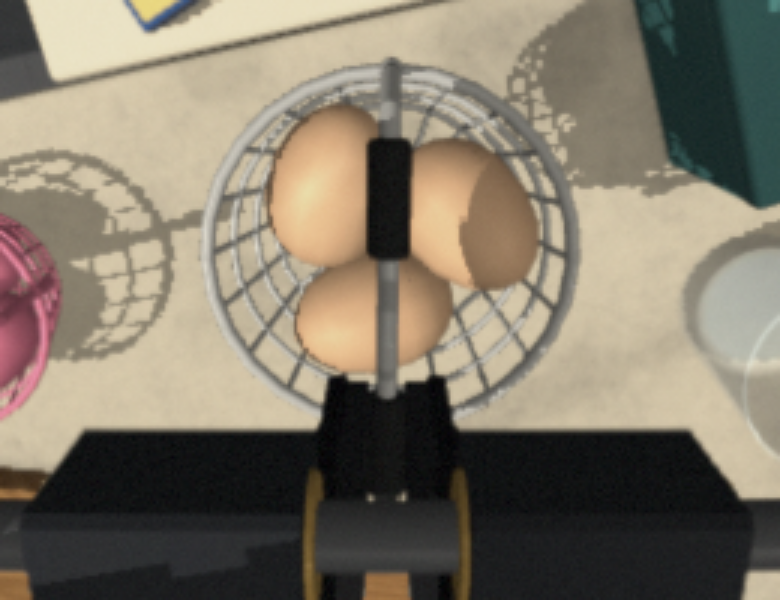

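The basket is gripped level: the far sleeve at (259.7,166) matches the prediction of (259.5,165.7). Now to the staging point beyond the hook tip, bail turned square to the arm.

>>> {"fn": "drive_tool", "kwargs": {
  "angular": [
    [0,0,-0.135],
    [0,0,-0.135],
    [0,0,0],
    [0,0,0],
    [0,0,0],
    [0,0,0],
    [0,0,0],
    [0,0,0],
    [0,0,0],
    [0,0,0],
    [0,0,0],
    [0,0,0],
    [0,0,0],
    [0,0,0],
    [0,0,0],
    [0,0,0],
    [0,0,0]
  ],
  "delta_pos": [
    [0,0,-0.4],
    [0,0,-0.4],
    [1.5,-0.2,0],
    [2.5,-0.3,0],
    [2.8,-0.4,0],
    [2.8,-0.4,0],
    [2.8,-0.4,0],
    [2.8,0,0],
    [2.8,0,0],
    [2.8,0,0],
    [2.8,0,0],
    [2.8,0,0],
    [2.3,0,0],
    [2,0,0],
    [1,0,0],
    [0,0,0],
    [0,0,0]
  ],
  "gripper": [0,0,0,0,0,0,0,0,0,0,0,0,0,0,0,0,0]
}}

```text
time_s: 11.4
tool_pos: [0.4014, 0.0481, 0.2254]
tool_rot: [-180.0, 0.0, 93.5]
force: [-0.1, 0.4, -2.5]
grip_width: 0.0075
grasp_force: 35.0
```

```bash
python3 - <<'E'
from h import *
np.set_printoptions(precision=3,suppress=True)
o=telemetry.get_obs();print(o['tool_pos'],o['tool_rot'],o['force'],o['wrist_torque'],o['grip_width'],o['qpos'])
W=cam('wrist')
cv2.imwrite('pics/g3.png',cv2.resize(W['pixels'][90:290,130:390,::-1],(780,600)))
tp=o['tool_pos'];a=np.radians(o['tool_rot'][2]);ax=np.array([np.cos(a),np.sin(a),0])
for n,X in [('bailtop',tp+ax*.027+[0,0,.013]),('sleeve',tp+ax*.054+[0,0,.005]),('tip',[.421,.0765,.2225]),('seat',[.444,.078,.1995]),('armend',[.472,.08,.216]),('padmid',[.4967,.0805,.205])]: print(n,X,proj(W,X),3*(proj(W,X)-[130,90]))
E
```

```text
[0.401 0.048 0.225] [-179.988    0.045   93.505] [-0.061  0.357 -2.523] [-0.113  0.042  0.034] 0.007480484099313627 [-33.257 -13.319  19.584 116.577   4.607  76.06  -11.77 ]
bailtop [0.4   0.075 0.238] [259.551 218.524] [388.653 385.572]
sleeve [0.398 0.102 0.23 ] [259.629 166.078] [388.888 228.234]
tip [0.421, 0.0765, 0.2225] [295.246 207.704] [495.737 353.111]
seat [0.444, 0.078, 0.1995] [324.922 195.43 ] [584.766 316.289]
armend [0.472, 0.08, 0.216] [376.145 203.418] [738.435 340.255]
padmid [0.4967, 0.0805, 0.205] [405.857 199.175] [827.571 327.526]
```

View pics/g3.png

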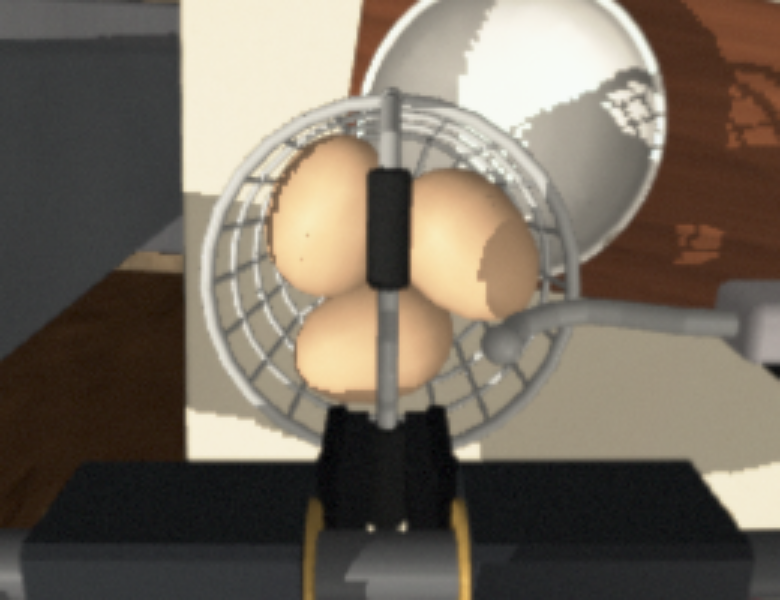

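The bail is about 20 mm before the hook's ball tip (crop 502,343), at the right height and nearly centred. I'll advance 43 mm with a 3 mm shift to +y, then lower.

>>> {"fn": "drive_tool", "kwargs": {
  "angular": [
    [0,0,0],
    [0,0,0],
    [0,0,0],
    [0,0,0],
    [0,0,0],
    [0,0,0],
    [0,0,0],
    [0,0,0],
    [0,0,0],
    [0,0,0],
    [0,0,0],
    [0,0,0],
    [0,0,0]
  ],
  "delta_pos": [
    [0.3,0,-0.4],
    [0,0.8,0],
    [0,1,0],
    [0,1,0],
    [0,1,0],
    [0,0.5,0],
    [0,0,0],
    [0,0,0.7],
    [0,0,0.7],
    [0,0,0.7],
    [0,0,0.7],
    [0,0,0.5],
    [0,0,0]
  ],
  "gripper": [0,0,0,0,0,0,0,0,0,0,0,0,0]
}}

```text
time_s: 12.75
tool_pos: [0.444, 0.055, 0.1967]
tool_rot: [180.0, -0.0, 93.6]
force: [-1.6, -0.8, 4.0]
grip_width: 0.0075
grasp_force: 35.0
```

```bash
python3 - <<'E'
from h import *
np.set_printoptions(precision=3,suppress=True)
o=telemetry.get_obs();print(o['tool_pos'],o['tool_rot'],o['force'],o['wrist_torque'],o['grip_width'])
W=cam('wrist')
tp=o['tool_pos'];a=np.radians(o['tool_rot'][2]);ax=np.array([np.cos(a),np.sin(a),0])
X=tp+ax*.027+[0,0,.013];print('bail',X,proj(W,X))
# text-free check of hook/bail relation
cv2.imwrite('pics/g4.png',cv2.resize(W['pixels'][110:290,190:424,::-1],(780,600),interpolation=cv2.INTER_CUBIC))
E
```

```text
[0.444 0.055 0.197] [179.994  -0.026  93.557] [-1.587 -0.772  3.978] [0.001 0.481 0.049] 0.007547543456190348
bail [0.442 0.082 0.21 ] [259.555 218.446]
```

Contact with the tool pushed toward -x means the bail sits on the hook's inner slope. I'll back out 4 mm and lower a little.

>>> {"fn": "drive_tool", "kwargs": {
  "angular": [
    [0,0,0],
    [0,0,0],
    [0,0,0],
    [0,0,0]
  ],
  "delta_pos": [
    [0,-0.4,0],
    [0,0,0],
    [0,0,0.2],
    [0,0,0]
  ],
  "gripper": [0,0,0,0]
}}

```text
time_s: 13.2
tool_pos: [0.4419, 0.0548, 0.1956]
tool_rot: [179.7, -0.0, 93.5]
force: [5.9, -0.4, 5.8]
grip_width: 0.0077
grasp_force: 35.0
```

```bash
python3 - <<'E'
from h import *
np.set_printoptions(precision=3,suppress=True)
o=telemetry.get_obs();print(o['tool_pos'],o['tool_rot'],o['force'],o['wrist_torque'],o['grip_width'])
E
```

```text
[0.442 0.055 0.196] [179.737  -0.045  93.535] [ 5.939 -0.417  5.786] [ 0.061 -1.053 -0.093] 0.007748935311896292
```

The bail now sits in the bend: the force reverses on backing out. I'll relax the load, release, and let it settle.

>>> {"fn": "drive_tool", "kwargs": {
  "angular": [
    [0,0,0],
    [0,0,0],
    [0,0,0],
    [0,0,0],
    [0,0,0],
    [0,0,0],
    [0,0,0],
    [0,0,0],
    [0,0,0],
    [0,0,0]
  ],
  "delta_pos": [
    [0,0.2,-0.2],
    [0,0,0],
    [0,0,0],
    [0,0,0],
    [0,0,0],
    [0,0,0],
    [0,0,0],
    [0,0,0],
    [0,0,0],
    [0,0,0]
  ],
  "gripper": [0,0,1.5,2,3,3.5,3.5,3.5,3.5,3.5]
}}

```text
time_s: 14.2
tool_pos: [0.4421, 0.0547, 0.1966]
tool_rot: [180.0, -0.0, 93.6]
force: [1.0, 0.1, 0.5]
grip_width: 0.0349
grasp_force: 0.0
```

```bash
python3 - <<'E'
from h import *
np.set_printoptions(precision=3,suppress=True)
o=telemetry.get_obs();print(o['tool_pos'],o['tool_rot'],o['force'],o['grip_width'])
W=cam('wrist');S=cam('scene')
a=cv2.resize(W['pixels'][90:290,190:424,::-1],(400,342),interpolation=cv2.INTER_CUBIC)
b=cv2.resize(S['pixels'][140:211,140:222,::-1],(395,342),interpolation=cv2.INTER_CUBIC)
cv2.imwrite('pics/g5.png',np.hstack([a,b]))
for t in ['sleeve_left','bail_top','hook_seat','lever_tip','pad_face']:
    print(t,[(np.round(r['centre'],1).tolist(),round(r['p'],2)) for r in models.search_frame(W,t)][:3])
E
```

```text
[0.442 0.055 0.197] [179.997  -0.002  93.556] [0.989 0.119 0.538] 0.034856751199876176
sleeve_left [([255.1, 168.6], 0.58), ([414.0, 212.8], 0.27)]
bail_top [([253.7, 173.6], 0.79)]
hook_seat [([412.0, 213.0], 0.91), ([369.9, 239.9], 0.26)]
lever_tip [([432.6, 161.6], 0.88)]
pad_face [([255.0, 160.2], 0.68), ([413.4, 212.4], 0.55)]
```

View pics/g5.png

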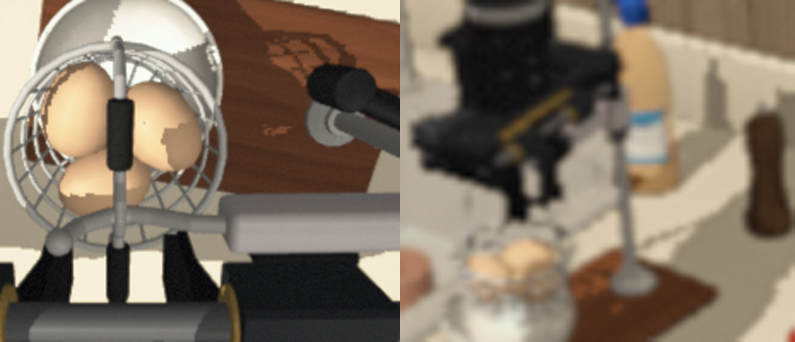

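Released and hanging: the hook passes under the kink at crop (118,215), with the ball tip beyond it at (60,240) and the fingers clear. I'll compute the bracket grasp and retract straight up.

>>> {"fn": "drive_tool", "kwargs": {
  "angular": [
    [0,0,0],
    [0,0,0],
    [0,0,0],
    [0,0,0],
    [0,0,0],
    [0,0,0]
  ],
  "delta_pos": [
    [0,0,-1],
    [0,0,-2.5],
    [0,0,-3],
    [0,0,-3],
    [0,0,-3],
    [0,0,-2]
  ],
  "gripper": [3.5,3.5,3.5,8.7,8.7,8.7]
}}

```text
time_s: 15.15
tool_pos: [0.4426, 0.0547, 0.3447]
tool_rot: [179.8, -0.1, 93.5]
force: [1.0, -0.3, 0.1]
grip_width: 0.0513
grasp_force: 0.0
```

```bash
python3 - <<'E'
from h import *
np.set_printoptions(precision=3,suppress=True)
o=telemetry.get_obs();print(o['tool_pos'],o['tool_rot'],o['qpos'])
W=cam('wrist');T=cam('top')
for n,p in (('W',W),('T',T)):
  for t in ['lever_tip','pad_face','collar_top','basket','bail_top']:
    r=models.cut_out(p,t)
    for q in r[:2]:
        ys,xs=np.where(q['pixels']); print(n,t,round(q['p'],2),np.round(q['centre'],1),xs.min(),xs.max(),ys.min(),ys.max())
save(W,'w6');save(T,'t6')
g=W['pixels']
# bright white arm pixels: rows per column at z=.216
hsv=cv2.cvtColor(g,cv2.COLOR_RGB2HSV)
m=((hsv[:,:,2]>170)&(hsv[:,:,1]<25)).astype(np.uint8)
n,l,s,c=cv2.connectedComponentsWithStats(m)
for i in range(1,n):
    if s[i,4]>60: print('white',s[i],c[i])
d=(hsv[:,:,2]<45).astype(np.uint8);n,l,s,c=cv2.connectedComponentsWithStats(d)
for i in range(1,n):
    if s[i,4]>40: print('dark',s[i],c[i])
for nme,X in [('tip',[.4225,.0785,.2225]),('armend',[.47,.083,.216]),('lev',[.503,.123,.216]),('collar',[.592,.0875,.223])]: print(nme,proj(W,X),proj(T,X))
E
```

```text
[0.443 0.055 0.345] [179.804  -0.061  93.545] [-33.793 -10.05   20.249 100.565   3.438  88.674 -10.353]
W lever_tip 0.59 [344.4 134.4] 315 379 117 157
W pad_face 0.71 [348.2 161.3] 237 419 117 180
W pad_face 0.32 [222.9 255.3] 219 226 242 260
W collar_top 0.64 [342.9 160.2] 237 420 117 180
W basket 0.62 [257.3 149.8] 219 297 115 201
W bail_top 0.62 [255.6 151. ] 219 297 114 201
W bail_top 0.37 [360.6 235.2] 344 376 228 243
T pad_face 0.49 [132.7 190.4] 130 135 159 209
T collar_top 0.65 [206.5 176. ] 199 215 171 186
T collar_top 0.44 [129.7 188.4] 130 134 159 201
T basket 0.87 [142.9 219.2] 131 154 199 232
T basket 0.85 [378.8 234.7] 363 394 214 245
T bail_top 0.87 [246.1 278.5] 229 259 262 293
T bail_top 0.86 [138.5 213.7] 131 153 199 231
white [  225     0   229    70 10360] [332.633  29.618]
white [498  12  14  30 147] [504.061  28.184]
white [   0   82   95   53 3489] [ 51.517 103.227]
white [ 219   91   75   87 1368] [262.337 117.232]
white [336 137   7  16  80] [338.988 143.838]
white [261 161  74  13 622] [304.757 166.76 ]
white [   0  200  109   49 2861] [ 63.425 229.005]
white [258 242  24  15 111] [267.189 248.216]
dark [315 118  67  40 613] [346.491 134.889]
dark [256 130   7  20 117] [259.205 139.256]
dark [   0  137   30   83 1114] [ 13.509 173.1  ]
dark [422 154  64  31 765] [449.29  167.881]
dark [    0   175   512   209 51946] [253.173 316.653]
dark [299 175  31   3  67] [315.254 175.627]
dark [254 178   7  19 110] [256.945 187.355]
dark [ 39 194  25   6  65] [ 52.277 196.415]
dark [ 171  226  176   47 2406] [259.605 253.202]
tip [240.257 167.81 ] [129.476 216.466]
armend [286.604 165.024] [129.237 200.914]
lev [323.236 127.786] [116.514 190.162]
collar [405.652 169.703] [128.813 160.681]
```

```bash
python3 - <<'E'
from h import *
np.set_printoptions(precision=3,suppress=True)
W=cam('wrist')
g=cv2.cvtColor(W['pixels'],cv2.COLOR_RGB2GRAY)
for c in (275,282,290,300,310,320,330): print(c,g[155:185,c])
hsv=cv2.cvtColor(W['pixels'],cv2.COLOR_RGB2HSV);m=hsv[:,:,2]<45
for r in range(116,142,3): 
    xs=np.where(m[r,305:390])[0]; print(r,xs.min()+305 if len(xs) else None,xs.max()+305 if len(xs) else None)
for px in [(321.5,124.5)]: print('lever',atz(W,px,.216))
for px in [(290,167),(300,167),(325,167.5)]: print('arm',atz(W,px,.216))
print('sleeveL',atz(W,(259.2,139.3),.198))
for d in (0,.0947,.12,.15): print(d,proj(W,[.592-.997*d,.0875-.05*d,.216]))
E
```

```text
275 [209 207 206 203 197 192 188 174 141 168 200 218 191 135 107 126 129 134
 129 105 102  94 106 109 131 130 120 130 129 139]
282 [195 198 200 197 195 190 185 170 143 147 181 206 202 177 105  84  86 112
 134 137 132 120 130 128 137 138 133 117 102 117]
290 [107 104 101  89  67  69  84  78  91 136 176 202 203 181 113  63  54  68
 104 135 112 121 130 127 128 136 140 139 139 138]
300 [ 46  48  52  70  84  92 119 178 209 226 227 226 229 229 230 230 228 225
 193  98  34  46  77 110 136 138 139 139 138 137]
310 [ 45  45  49  67  83  91 122 183 211 226 228 226 229 231 230 229 228 224
 188  75  35  33  28  58 114 137 136 138 137 137]
320 [ 68  58  52  74  84  93 130 186 212 227 228 228 229 231 230 230 229 223
 187  74  33  29  35  57 113 135 139 136 138 139]
330 [ 82  78  62  75  87  96 134 190 213 228 228 227 229 231 232 229 229 220
 183  71  26  21  25  33  75 131 137 138 139 137]
116 None None
119 318 329
122 317 331
125 317 336
128 319 345
131 331 352
134 338 358
137 346 363
140 352 370
lever [0.499 0.126 0.216]
arm [0.472 0.082 0.216]
arm [0.482 0.082 0.216]
arm [0.508 0.083 0.216]
sleeveL [0.439 0.106 0.198]
0 [405.56  168.958]
0.0947 [314.947 167.536]
0.12 [290.394 167.187]
0.15 [261.194 166.79 ]
```

Lever end at (0.502,0.127), arm axis y≈0.0825, so the pair's middle is at y≈0.102, x≈0.501. I'll turn the tool to yaw 178, move over it and descend with the fingers wide.

>>> {"fn": "drive_tool", "kwargs": {
  "angular": [
    [0,0,-0.1475],
    [0,0,-0.1475],
    [0,0,-0.1475],
    [0,0,-0.1475],
    [0,0,-0.1475],
    [0,0,-0.1475],
    [0,0,-0.1475],
    [0,0,-0.1475],
    [0,0,-0.1475],
    [0,0,-0.1475],
    [0,0,0],
    [0,0,0],
    [0,0,0],
    [0,0,0],
    [0,0,0]
  ],
  "delta_pos": [
    [0,0,0],
    [0,0,0],
    [0,0,0],
    [0,0,0],
    [0,0,0],
    [0,0,0],
    [0,0,0],
    [0,0,0],
    [0,0,0],
    [0,0,0],
    [-1.45,1.25,0],
    [-1.45,1.25,0],
    [-1.45,1.25,0],
    [-1.45,1.2,0],
    [0,0,0]
  ],
  "gripper": [8.7,8.7,8.7,8.7,8.7,8.7,8.7,8.7,8.7,8.7,8.7,8.7,8.7,8.7,8.7]
}}

```text
time_s: 17.3
tool_pos: [0.5025, 0.104, 0.3407]
tool_rot: [-179.9, -0.0, 178.2]
force: [0.1, 0.5, -0.7]
grip_width: 0.0873
grasp_force: 0.0
```

```bash
python3 - <<'E'
from h import *
np.set_printoptions(precision=3,suppress=True)
o=telemetry.get_obs();print(o['time_s'],o['tool_pos'],o['tool_rot'],o['qpos'])
W=cam('wrist');save(W,'w7')
for t in ['lever_tip','thumb_pad','pad_face','collar_top','mark','basket']:
    for q in models.cut_out(W,t)[:2]:
        ys,xs=np.where(q['pixels']); print(t,round(q['p'],2),np.round(q['centre'],1),xs.min(),xs.max(),ys.min(),ys.max())
for nme,X in [('lev',[.502,.127,.216]),('pad',[.4995,.0705,.216]),('armend',[.477,.0825,.216]),('tip',[.4225,.0785,.2225]),('bail',[.441,.082,.206])]: print(nme,proj(W,X))
E
```

```text
17.3 [0.503 0.104 0.341] [-179.94    -0.032  178.185] [-43.29   -1.03   28.38   93.334   0.539  87.621  73.249]
lever_tip 0.83 [271.6 210.2] 255 286 181 244
thumb_pad 0.5 [231.3 187.1] 226 233 172 203
thumb_pad 0.42 [146.7 236.7] 128 169 222 265
collar_top 0.61 [245.8 208.8] 224 286 109 267
basket 0.7 [244.3 125.8] 192 279 86 164
basket 0.64 [21.3 15.9] 0 47 0 33
lev [280.603 190.248]
pad [226.795 189.49 ]
armend [237.034 168.171]
tip [229.187 113.256]
bail [235.424 131.55 ]
```

Lever outer edge at col 286 and pad face at col 226 match the model. I'll trim by 2 mm and descend to grasp height.

>>> {"fn": "drive_tool", "kwargs": {
  "angular": [
    [0,0,0],
    [0,0,0],
    [0,0,0],
    [0,0,0],
    [0,0,0],
    [0,0,0],
    [0,0,0],
    [0,0,0]
  ],
  "delta_pos": [
    [0.3,-0.2,2.5],
    [0,0,3],
    [0,0,3],
    [0,0,2],
    [0,0,1.5],
    [0,0,1.5],
    [0,0,0.5],
    [0,0,0]
  ],
  "gripper": [8.7,8.7,8.7,8.7,8.7,8.7,8.7,8.7]
}}

```text
time_s: 18.45
tool_pos: [0.4982, 0.1001, 0.2013]
tool_rot: [-180.0, -0.0, 178.1]
force: [0.0, -0.3, -0.6]
grip_width: 0.0868
grasp_force: 0.0
```

>>> {"fn": "drive_tool", "kwargs": {
  "angular": [
    [0,0,0],
    [0,0,0],
    [0,0,0],
    [0,0,0],
    [0,0,0],
    [0,0,0],
    [0,0,0],
    [0,0,0],
    [0,0,0]
  ],
  "delta_pos": [
    [0,0,0],
    [0,0,0],
    [0,0,0],
    [0,0,0],
    [0,0,0],
    [0,0,0],
    [0,0,0],
    [0,0,0],
    [0,0,0]
  ],
  "gripper": [7.5,7,6.6,6.3,6.1,5.9,5.7,5.5,5.5],
  "squeeze": 5
}}

```text
time_s: 19.35
tool_pos: [0.4986, 0.1007, 0.2016]
tool_rot: [180.0, 0.0, 178.1]
force: [-0.7, 1.9, 0.3]
grip_width: 0.0636
grasp_force: 5.0
```

Gripped lightly at 63.6 mm with the lever still open. Trial lift.

>>> {"fn": "drive_tool", "kwargs": {
  "angular": [
    [0,0,0],
    [0,0,0],
    [0,0,0],
    [0,0,0],
    [0,0,0],
    [0,0,0]
  ],
  "delta_pos": [
    [0,0,0],
    [0,0,-0.3],
    [0,0,-0.4],
    [0,0,-0.4],
    [0,0,-0.4],
    [0,0,0]
  ],
  "gripper": [5,5,5,5,5,5],
  "squeeze": 6.5
}}

```text
time_s: 19.95
tool_pos: [0.4985, 0.1004, 0.217]
tool_rot: [180.0, -0.0, 178.1]
force: [1.2, 2.6, -5.4]
grip_width: 0.0635
grasp_force: 6.6
```

```bash
cat > chk.py <<'E'
from h import *
np.set_printoptions(precision=4,suppress=True)
o=telemetry.get_obs();print(o['time_s'],o['tool_pos'],o['tool_rot'],o['force'],o['grip_width'],o['grasp_force'])
S=cam('scene');save(S,'s_%d'%(o['time_s']*100))
g=cv2.cvtColor(S['pixels'],cv2.COLOR_RGB2GRAY)
print(g[140:166,177:192])
E
python3 chk.py
```

```text
19.95 [0.4985 0.1004 0.217 ] [179.981   -0.014  178.0736] [ 1.151   2.6129 -5.4111] 0.06347340633097634 6.61939240526408
[[ 82 100 103  93  97 100  84  69  74  83  86  82  73  74  96]
 [107 121 109  93  97 101  95  93  85  78  74  71  61  59  75]
 [151 166 151 128 110 106 106 105  90  69  64  60  54  46  59]
 [146 187 193 173 134 109 113 125 107  74  59  57  51  41  56]
 [120 181 201 187 148 114 127 162 147 103  72  65  61  60  71]
 [ 98 163 186 175 139 108 124 165 165 136 113 117 120 123 127]
 [ 65 111 134 132 108  82  86 120 135 134 141 162 172 173 175]
 [ 37  52  66  74  63  49  46  64  83  95 117 160 177 180 181]
 [ 33  32  35  37  36  34  33  43  53  55  83 140 170 175 174]
 [ 32  34  31  35  34  33  33  39  41  35  59 120 162 173 170]
 [ 35  35  34  34  31  33  35  35  32  26  44 106 157 171 170]
 [ 32  35  34  31  32  31  30  29  24  22  57 118 159 169 168]
 [ 34  40  35  33  31  28  25  21  17  29  86 145 167 169 168]
 [ 35  35  31  28  27  22  19  15  18  39  94 151 167 168 166]
 [ 31  32  27  24  21  17  16  20  25  43  94 151 166 166 165]
 [ 27  24  22  16  15  18  18  15  16  29  87 149 164 164 163]
 [ 22  19  17  13  17  18  16  13  19  46 100 149 162 163 162]
 [ 18  16  15  14  15  16  20  35  58  87 129 156 162 162 160]
 [ 20  18  18  15  17  22  43  75 100 117 138 156 160 160 159]
 [ 32  21  16  20  34  53  73 103 117 123 137 154 158 159 157]
 [ 24  23  35  58  77  89  95 111 118 121 134 151 158 158 156]
 [ 38  57  80 102 114 112 100 110 119 120 130 149 157 159 156]
 [ 77 101 114 120 123 119 105 112 120 118 128 151 155 154 149]
 [101 118 122 123 125 121 110 112 115 103 110 135 140 137 130]
 [107 122 128 132 141 132 102  84  88  96 111 119 118 115 112]
 [116 136 149 157 174 173 135  98 100 112 126 130 122 118 125]]
```

The force of -5.4 N shows bracket and basket are carried at 63.5 mm opening, so the lever is open. Before going on I'll pin down the line's height relative to the collar, using the unobstructed pictures and fitting the post axis with the known heights.

```bash
python3 - <<'E'
from h import *
import pickle
from scipy.optimize import least_squares
np.set_printoptions(precision=4,suppress=True)
W=pickle.load(open('w2.pkl','rb'));S=cam('scene')
def surf(p,A,z,r):
    d=np.array(p['origin'])[:2]-A; d/=np.linalg.norm(d); return [*(A+r*d),z]
g=cv2.cvtColor(W['pixels'],cv2.COLOR_RGB2GRAY).astype(float)
print(g[20:48,374:394].astype(int))
from numpy import array as a
def res(v,full=False):
    A=v[:2];zm=v[2]
    r=[(proj(W,[*A,.223])-[368.3,42]),(proj(W,[*A,.337])-[429.8,7.5]),(proj(W,surf(W,A,zm,.007))-[380.4,33]),
       (proj(S,surf(S,A,zm,.007))-[182.6,148.1]),(proj(S,[*A,.3455])-[180.6,131.2]),(proj(S,surf(S,A,.223,.0145))-[183.5,159])]
    return np.concatenate(r)
f=least_squares(res,[.592,.088,.27],loss='soft_l1');print(f.x,f.fun.reshape(-1,2))
# separate
for p,px in ((W,[380.4,33]),(S,[182.6,148.1])):
    for A in (a([.591,.087]),a([.594,.088]),f.x[:2]):
        q=least_squares(lambda z:proj(p,surf(p,A,z[0],.007))-px,[.27]);print(A,q.x,q.fun)
E
```

```text
[[232 231 232 232 232 231 232 232 231 232 231 231 231 230 226 217 177 145
  134 136]
 [232 232 232 231 232 231 231 232 232 232 231 231 229 221 198 162 139 133
  135 137]
 [231 232 231 232 231 233 232 231 232 230 227 219 209 182 149 137 134 136
  136 139]
 [233 231 232 232 232 233 232 232 229 218 190 169 152 142 132 137 137 137
  137 139]
 [231 232 232 232 231 232 231 226 204 167 138 129 133 134 138 138 139 139
  137 137]
 [231 232 232 232 232 231 225 197 148 121 128 132 136 139 140 139 140 138
  137 136]
 [233 232 232 232 231 223 194 139 118 127 134 138 140 141 138 138 136 137
  135 136]
 [232 232 231 228 219 184 129 105 124 137 140 140 137 139 138 137 135 135
  133 132]
 [231 231 226 210 170 126  85 111 135 140 140 140 139 137 136 135 134 130
  130 129]
 [219 214 186 159 130  94  90 126 139 140 137 138 137 134 135 132 131 130
  127 124]
 [195 156 142 136 119  80  98 136 140 139 139 136 135 134 132 131 128 125
  124 122]
 [154 136 136 138 117  67  99 135 138 137 136 136 132 131 129 126 124 121
  120 120]
 [137 138 141 139 119  63  96 134 137 136 132 133 130 126 126 123 121 118
  116 
[... 961 characters left out ...]
 155 193 209 199 159 152 148 149 148 148 147 147 148
  147 147]
 [102 113 130 144 154 174 221 230 225 207 191 166 156 154 153 149 149 146
  146 148]
 [130 142 157 174 176 185 229 233 233 230 225 210 203 198 194 174 154 149
  147 147]
 [151 162 206 219 208 204 230 232 234 233 232 231 230 230 227 216 200 176
  155 152]]
[0.5939 0.0893 0.2703] [[ 0.4935 -0.259 ]
 [-0.8306 -0.4284]
 [ 0.7455  1.5854]
 [-0.3555  0.2645]
 [-0.1389 -0.2452]
 [-0.1222  0.3073]]
[0.591 0.087] [0.2786] [1.1405 1.9891]
[0.594 0.088] [0.2721] [1.4377 2.5328]
[0.5939 0.0893] [0.2706] [0.8741 1.511 ]
[0.591 0.087] [0.273] [-0.4321  0.0446]
[0.594 0.088] [0.2717] [-0.1397  0.0144]
[0.5939 0.0893] [0.2714] [-0.3787  0.039 ]
```

```bash
python3 - <<'E'
from h import *
import pickle
from scipy.optimize import least_squares
np.set_printoptions(precision=4,suppress=True)
W=pickle.load(open('w2.pkl','rb'));S=cam('scene')
g=cv2.cvtColor(W['pixels'],cv2.COLOR_RGB2GRAY).astype(float)
R=Rm(W['orientation']);o=np.array(W['origin'])
t=np.linspace(0,2*np.pi,180,endpoint=False)
def ring(A,z,r):
    P=np.c_[A[0]+r*np.cos(t),A[1]+r*np.sin(t),np.full(180,z)];return P
def pj(P):
    tv=-R.T@o
    return cv2.projectPoints(P,cv2.Rodrigues(R.T)[0],tv,np.array(W['mtx'],float),np.array(W['D'],float))[0][:,0]
def samp(q): return cv2.remap(g.astype(np.float32),q[:,0].astype(np.float32)[:,None],q[:,1].astype(np.float32)[:,None],cv2.INTER_LINEAR)[:,0]
# post axis: for each A and z compute darkness of visible half ring of radius 7 mm, and collar edge contrast
best=[];
for ax in np.arange(.588,.599,.001):
  for ay in np.arange(.083,.094,.001):
    A=np.array([ax,ay]);v=o[:2]-A;v/=np.linalg.norm(v);vis=(np.cos(t)*v[0]+np.sin(t)*v[1])>.15
    c=samp(pj(ring(A,.223,.0138)))-samp(pj(ring(A,.223,.0155)))
    cs=np.clip(c,-60,60).mean()
    ms=[(samp(pj(ring(A,z,.0069)[vis])).mean(),z) for z in np.arange(.255,.285,.001)]
    m=min(ms);best.append((cs-m[0]*.7,cs,m[0],m[1],ax,ay))
best.sort(reverse=True)
for b in best[:10]: print(np.round(b,3))
E
```

```text
[-52.46    4.947  82.009   0.266   0.594   0.09 ]
[-52.741   3.414  80.222   0.264   0.595   0.09 ]
[-54.778   5.132  85.585   0.267   0.594   0.089]
[-55.399   0.164  79.377   0.261   0.596   0.091]
[-56.225  -1.848  77.681   0.256   0.598   0.092]
[-57.178  -0.958  80.315   0.259   0.597   0.091]
[-58.02   -1.35   80.957   0.269   0.593   0.089]
[-58.997   1.523  86.457   0.262   0.596   0.09 ]
[-59.077   6.101  93.112   0.268   0.593   0.09 ]
[-59.733  -2.519  81.735   0.255   0.599   0.092]
```

The line lies at z≈0.268 (wrist 0.266, scene 0.271), so the total lift is about 45 mm and 29.5 mm remain.

>>> {"fn": "drive_tool", "kwargs": {
  "angular": [
    [0,0,0],
    [0,0,0],
    [0,0,0],
    [0,0,0],
    [0,0,0],
    [0,0,0],
    [0,0,0],
    [0,0,0],
    [0,0,0]
  ],
  "delta_pos": [
    [0,0,-0.3],
    [0,0,-0.5],
    [0,0,-0.5],
    [0,0,-0.5],
    [0,0,-0.5],
    [0,0,-0.4],
    [0,0,-0.25],
    [0,0,0],
    [0,0,0]
  ],
  "gripper": [5,5,5,5,5,5,5,5,5]
}}

```text
time_s: 21.0
tool_pos: [0.4985, 0.1004, 0.2461]
tool_rot: [180.0, -0.0, 178.1]
force: [-1.6, 3.6, -4.0]
grip_width: 0.0635
grasp_force: 6.6
```

```bash
python3 - <<'E'
from h import *
np.set_printoptions(precision=4,suppress=True,linewidth=180)
o=telemetry.get_obs();print(o['time_s'],o['tool_pos'],o['tool_rot'],o['force'],o['grip_width'],o['grasp_force'])
T=cam('top');S=cam('scene');W=cam('wrist');save(S,'s9');save(W,'w9');save(T,'t9')
A=[.594,.0895]
for z in (.223,.268,.346): print('T',z,proj(T,[*A,z]),'S',proj(S,[*A,z]))
g=cv2.cvtColor(T['pixels'],cv2.COLOR_RGB2GRAY);print(g[146:170,112:140])
g=cv2.cvtColor(S['pixels'],cv2.COLOR_RGB2GRAY);print(g[128:166,174:190])
for t in ['sleeve_left','hook_seat','bail_top','lever_tip','collar_top']:
    for q in models.cut_out(W,t)[:2]:
        ys,xs=np.where(q['pixels']); print(t,round(q['p'],2),np.round(q['centre'],1),xs.min(),xs.max(),ys.min(),ys.max())
E
```

```text
21.0 [0.4985 0.1004 0.2461] [179.99    -0.0158 178.0689] [-1.5559  3.5754 -4.0473] 0.06352145991596746 6.59134663255827
T 0.223 [128.1868 160.0457] S [183.1947 157.831 ]
T 0.268 [123.8276 156.3372] S [182.1952 148.1781]
T 0.346 [115.5165 149.2632] S [180.417  130.8243]
[[177 224 237 238 238 240 242 242 242 242 242 242 242 241 232 205 206 233 240 242 242 242 243 243 243 243 241 233]
 [171 216 227 225 225 232 238 241 242 242 242 242 242 241 232 212 218 236 242 242 243 243 243 243 243 243 241 230]
 [172 195 195 185 186 208 230 238 241 242 242 242 242 241 236 226 232 240 242 243 243 243 243 243 243 243 240 229]
 [178 175 159 151 153 170 205 229 239 241 242 242 243 242 240 238 239 242 243 243 243 243 243 243 243 243 241 229]
 [175 161 141 139 136 138 161 202 229 239 241 242 242 243 242 242 242 243 243 243 243 243 242 243 243 243 241 229]
 [180 166 137 127 121 116 119 151 197 228 238 241 242 241 242 242 243 242 243 243 243 243 243 243 243 243 240 229]
 [200 194 159 128 111  96  88 102 142 190 223 232 234 236 237 240 242 243 243 243 243 243 243 243 244 243 241 229]
 [217 224 203 170 133  97
[... 4091 characters left out ...]
3 180 186 188 185 164 128 111 125 150 157 156 158]
 [ 38 106 167 189 195 196 196 192 169 132 111 124 149 153 154 157]
 [ 33 110 177 197 199 198 198 194 176 138 112 122 152 159 157 156]
 [ 29 102 172 195 200 199 199 197 182 144 113 114 129 126 124 132]
 [ 32  87 151 184 193 193 193 197 190 153 116 110 111  92  84  88]
 [ 88 126 156 169 172 168 171 186 186 150 116 110 110  93  80  75]]
sleeve_left 0.73 [230.  139.5] 143 297 73 206
hook_seat 0.82 [226.4 248.6] 192 312 120 316
hook_seat 0.33 [231.7 137.8] 142 298 73 206
bail_top 0.89 [229.7 140.1] 143 298 73 206
lever_tip 0.91 [289.1 266.5] 269 314 242 316
collar_top 0.78 [224.7 246.6] 191 313 119 317
collar_top 0.25 [288.8 121.7] 233 310 82 179
```

No slip: the collar underside moved 6.2 px in the scene image (6.24 px expected), and its row matches z=0.2675 for the collar's top. The two line estimates average 0.269. I'll raise 1.5 mm, hold with the lever open, then squeeze.

>>> {"fn": "drive_tool", "kwargs": {
  "angular": [
    [0,0,0],
    [0,0,0],
    [0,0,0],
    [0,0,0],
    [0,0,0],
    [0,0,0]
  ],
  "delta_pos": [
    [0,0,-0.15],
    [0,0,0],
    [0,0,0],
    [0,0,0],
    [0,0,0],
    [0,0,0]
  ],
  "gripper": [5,5,5,5,5,5]
}}

```text
time_s: 22.0
tool_pos: [0.4985, 0.1003, 0.2475]
tool_rot: [180.0, -0.0, 178.1]
force: [-3.0, 3.4, -4.2]
grip_width: 0.0636
grasp_force: 6.6
```

>>> {"fn": "drive_tool", "kwargs": {
  "angular": [
    [0,0,0],
    [0,0,0],
    [0,0,0],
    [0,0,0],
    [0,0,0],
    [0,0,0]
  ],
  "delta_pos": [
    [0,0,0],
    [0,0,0],
    [0,0,0],
    [0,0,0],
    [0,0,0],
    [0,0,0]
  ],
  "gripper": [6,5.6,5.3,5,4.8,4.6],
  "squeeze": 20
}}

```text
time_s: 22.6
tool_pos: [0.4968, 0.1014, 0.2471]
tool_rot: [179.9, -0.2, 178.2]
force: [-7.2, 5.9, -4.5]
grip_width: 0.048
grasp_force: 10.7
```

>>> {"fn": "drive_tool", "kwargs": {
  "angular": [
    [0,0,0],
    [0,0,0],
    [0,0,0],
    [0,0,0],
    [0,0,0],
    [0,0,0],
    [0,0,0],
    [0,0,0],
    [0,0,0],
    [0,0,0]
  ],
  "delta_pos": [
    [0,0,0],
    [0,0,0],
    [0,0,0],
    [0,0,0],
    [0,0,0],
    [0,0,0],
    [0,0,0],
    [0,0,0],
    [0,0,0],
    [0,0,0]
  ],
  "gripper": [4.3,4,3.7,3.4,3,2.5,2.5,2.5,2.5,2.5],
  "squeeze": 30
}}

```text
time_s: 23.6
tool_pos: [0.4956, 0.0999, 0.2465]
tool_rot: [-179.9, -0.4, 178.1]
force: [-9.6, 2.6, -3.2]
grip_width: 0.0306
grasp_force: 29.9
```

```bash
python3 - <<'E'
from h import *
np.set_printoptions(precision=4,suppress=True,linewidth=180)
o=telemetry.get_obs();print(o['time_s'],o['tool_pos'],o['tool_rot'],o['force'],o['wrist_torque'],o['grip_width'],o['grasp_force'])
S=cam('scene');save(S,'s11');W=cam('wrist');save(W,'w11')
g=cv2.cvtColor(S['pixels'],cv2.COLOR_RGB2GRAY);print(g[148:168,174:190])
for t in ['basket','lever_tip','bowl']:
    for q in models.cut_out(W,t)[:2]:
        ys,xs=np.where(q['pixels']); print(t,round(q['p'],2),np.round(q['centre'],1),xs.min(),xs.max(),ys.min(),ys.max())
E
```

```text
23.6 [0.4956 0.0999 0.2465] [-179.9271   -0.421   178.0735] [-9.5514  2.5734 -3.1518] [0.583  2.1275 0.2327] 0.03055071443289405 29.92945158854127
[[ 29  28  28  25  20  18  17  16  17  16  21  34  92 156 175 177]
 [ 19  22  20  23  19  16  17  14  17  14  15  27  90 155 174 175]
 [ 16  16  17  15  16  15  16  15  14  19  32  59 108 156 172 173]
 [ 20  21  17  18  18  12  14  17  33  53  77 102 133 162 171 172]
 [ 26  33  31  19  16  18  35  56  78  99 110 118 137 160 169 170]
 [ 19  31  26  22  31  49  77 101 112 118 119 121 134 158 167 168]
 [ 24  20  26  41  71  92 110 120 122 121 120 119 130 156 166 166]
 [ 53  41  59  81 104 116 121 122 121 120 120 120 130 155 164 165]
 [ 93  85 102 113 121 124 119 114 111 114 116 114 129 154 163 163]
 [118 116 120 122 126 134 126 107  97  97  94  94 121 151 161 162]
 [122 123 127 136 141 153 154 137 108  85  82 104 139 157 161 160]
 [129 139 154 170 169 162 164 165 147 116 103 121 150 159 160 160]
 [156 176 187 192 190 187 187 186 163 128 111 125 149 156 156 157]
 [189 196 197 197 196 196 196 192 169 131 111 124 149 152 154 156]
 [195 200 199 199 198 198 198 195 176 139 112 122 152 160 160 157]
 [183 192 193 196 199 199 199 197 182 143 113 114 129 129 134 137]
 [169 168 170 184 192 193 193 197 190 152 115 110 111  93  90  95]
 [175 172 168 170 172 168 170 186 187 151 115 111 109  94  80  77]
 [179 178 176 175 173 169 168 170 162 129 105 101  92  91  98  99]
 [178 178 179 178 178 177 176 172 149 109  86  80  71  91 117 125]]
basket 0.83 [260.8 143.8] 177 332 76 208
lever_tip 0.74 [272.6 266.7] 264 283 243 316
lever_tip 0.51 [253.1 251.6] 232 285 123 316
bowl 0.9 [285.8 101.4] 229 308 87 170
bowl 0.34 [255.4 248.1] 232 285 123 317
```

Shut: opening 30.6 mm at 30 N, with the collar underside unchanged at row 157.8. I'll wait for the basket to settle and check that it's still.

>>> {"fn": "drive_tool", "kwargs": {
  "angular": [
    [0,0,0],
    [0,0,0],
    [0,0,0],
    [0,0,0],
    [0,0,0],
    [0,0,0],
    [0,0,0],
    [0,0,0],
    [0,0,0],
    [0,0,0],
    [0,0,0],
    [0,0,0],
    [0,0,0],
    [0,0,0],
    [0,0,0],
    [0,0,0],
    [0,0,0],
    [0,0,0],
    [0,0,0],
    [0,0,0]
  ],
  "delta_pos": [
    [0,0,0],
    [0,0,0],
    [0,0,0],
    [0,0,0],
    [0,0,0],
    [0,0,0],
    [0,0,0],
    [0,0,0],
    [0,0,0],
    [0,0,0],
    [0,0,0],
    [0,0,0],
    [0,0,0],
    [0,0,0],
    [0,0,0],
    [0,0,0],
    [0,0,0],
    [0,0,0],
    [0,0,0],
    [0,0,0]
  ],
  "gripper": [2,2,2,2,2,2,2,2,2,2,2,2,2,2,2,2,2,2,2,2],
  "squeeze": 35
}}

```text
time_s: 25.85
tool_pos: [0.4956, 0.0999, 0.2465]
tool_rot: [-179.9, -0.4, 178.1]
force: [-10.3, 2.6, -3.4]
grip_width: 0.0305
grasp_force: 34.9
```

```bash
python3 - <<'E'
from h import *
np.set_printoptions(precision=4,suppress=True,linewidth=180)
W0=None
for i in range(4):
    W=cam('wrist'); g=cv2.cvtColor(W['pixels'],cv2.COLOR_RGB2GRAY).astype(float)[60:215,150:340]
    if W0 is not None: print('shift',cv2.phaseCorrelate(W0,g))
    W0=g
o=telemetry.get_obs();print(o['time_s'],o['tool_pos'],o['force'],o['grip_width'],o['grasp_force'])
for t in ['basket','bowl']:
    for q in models.cut_out(W,t)[:1]:
        ys,xs=np.where(q['pixels']); print(t,round(q['p'],2),np.round(q['centre'],1),xs.min(),xs.max(),ys.min(),ys.max(),atz(W,q['centre'],.15 if t=='basket' else .069))
S=cam('scene');g=cv2.cvtColor(S['pixels'],cv2.COLOR_RGB2GRAY);print(g[154:162,180:188])
E
```

```text
shift ((-0.0016837243417597847, -0.012095388259325546), 0.9925639032922725)
shift ((0.005975067863261074, 0.002539698430723547), 0.9878440024679909)
shift ((-0.01317834452504485, 0.016676284218661408), 0.9870289689415295)
26.05 [0.4956 0.0999 0.2465] [-9.7504  2.7437 -3.1082] 0.030680269739237934 34.92101828567684
basket 0.74 [259.7 142.1] 177 332 76 208 [0.4403 0.1026 0.15  ]
bowl 0.96 [267.3  96.2] 230 309 87 170 [0.3982 0.1126 0.069 ]
[[106 119 122 120 119 120 131 156]
 [119 122 120 120 120 119 130 155]
 [119 113 111 114 115 115 129 154]
 [125 107  96  97  94  96 121 151]
 [154 137 108  86  81 104 139 157]
 [163 165 146 117 103 121 149 159]
 [187 185 164 129 111 125 150 156]
 [196 192 169 131 111 123 149 153]]
```

The basket is still and over the bowl: basket at (0.440,0.103), bowl at about (0.445,0.106). The lever is shut and the collar has not moved. Handing in.

```bash
python3 -c "
from cell import env
print(env.sign_off())"
```

```text
the job is handed in; nothing more can be done
None
```

I handed the job in at 26 s with the basket hanging still over the bowl and the lever squeezed shut at 35 N; the collar's edge is at about 0.268 m against my estimate of 0.266–0.272 m for the line (6 mm allowed), and no verdict came back.

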